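# Point out two steel offcuts and set the tally

### The arm

A 6-joint arm with a two-finger parallel gripper is mounted at the origin on the work surface. World frame = base frame: x ahead of the robot, y to its left, z up, the work surface at z = 0. Lengths are in m, angles in degrees, forces in N, time in s.
With the tool pointing down it reaches from about 0.35 to 0.875 m from the base axis. Payload 4.2 kg.
Tool frame: the origin (TCP) lies midway between the tips of the shut fingers; the grasp point (between the pads) lies 19 mm behind it (r.grasp_offset is the distance from the TCP to the grasp point, in m); z points along the fingers, y is the direction in which the jaws open and shut (so a half turn about z gives the same grasp; the last joint's range is limited). The gripper opens to 87 mm and grips with 3 to 60 N. Pads are 19 mm wide; open, the fingers measure 117 mm over their backs; the gripper's body (75 mm by 190 mm) begins 51 mm behind the grasp point.
Start: joints at [-60.241, 22.042, 0.453, 0, -68.411, -14.817], TCP at [0.161, -0.604, 0.223] pointing down, gripper open.
Joint ranges: [-179.83, 179.83], [-69.29, 118.12], [-61.27, 80.66], [-181.25, 117.63], [-171.15, -9.14], [-177.46, 177.46]. Speed limits (degrees/s): [159.86, 159.86, 180, 180, 180, 180].

### API

Orientations are given as a 3x3 rotation matrix whose columns are the frame's x, y, z axes.
In Python, from station import r gives the robot as it stands.
- The arm moves only by the shell command python3 -m crank 'ROWS'. ROWS is JSON, a list of rows, each a list of 3 entries, a list of its own where there are three numbers: the closure, from -1 (fully open) to 1 (shut), so that 0 is half open, then the shift along the tool's x, y, z as a fraction of full scale, then the turn, a rotation vector about the tool's x, y, z as a fraction of full scale. In form: [[fingers, [dx, dy, dz], [wx, wy, wz]], ...]. A call has 1 to 8 rows; each row shifts and turns the commanded pose from where the row before left it, along the tool's axes as they then stand; what a row does not reach is not made up. Full scale, the value 1, is 100 mm for a shift and 45 degrees for a turn. A row lasts 1/10 s, in which the tool goes at most 50 mm and 8.59 degrees, less where a joint would pass 70% of its speed; a pose out of reach is approached as far as the arm can. A call with a number of a shift or a turn outside -1 to 1 is refused whole. A call with a gripper value outside its range is refused whole. The fingers move at their own pace and stop on an object; the grip force is fixed at half the most. Time passes only in rows, so rows that do not move let the fingers close. It gives the time, the measured TCP pose, the force and the opening at its end, in the units of the state.
- r.sense(): the state, without advancing time (a new reading comes with each control period).
- r.capture(name): name is "scene" or "top"; returns a dict with "img" (384x512x3 uint8, blue, green, red), "fx", "fy", "cx", "cy" (pixels), "R" (3x3) and "t" (3): a world point X has camera coordinates R X + t. Camera axes: x right, y down, z forward; pixel columns grow to the right and rows downward; lengths in m; the calibration is good to about 2 mm. A picture is of the moment at which its call begins. There is no depth.
- r.finish_job(): hands the job in, once; it reports no verdict.
The state is a dict: "time_s": time; "joints": joint angles; "joint_velocities": joint speeds; "effort": joint torques, N m; "tcp_pos": TCP position; "ee_rot": TCP orientation; "wrist_force": force on the tool from outside, world axes, zero at the start; "moment": the same for the moment, N m; "gripper_width": opening from 0.0 (shut) to 1.0 (fully open).
Only numpy, scipy, OpenCV 4.12 (cv2) and the standard library are available. Lean on these libraries where they do the work, as an engineer would, in place of code of your own. Each camera call takes 0.05 s, during which the arm holds its last target.

### The job

Show the storekeeper which two offcuts go to the saw: point at the solid hexagonal bar first and then at the square tube, each time holding the fingertips about 3 cm above the middle of its upper end, without contact, for about two seconds. After that push the tally plunger fully down with the fingertips (it stays down) and back off. Touch or move none of the offcuts, and do not point at any other: wherever you pass over the others keep the fingertips at least 10 cm above them.

Things in the scene. Friction and masses are not known exactly. Their poses are not given: they have to be found in the camera images.
- hex_bar: FIRST target: solid hexagonal steel bar offcut standing on end, six flat sides, 52 across flats (60 across corners), 55 high, full bright sawn hexagon on top. Sizes in mm. Loose on the table. Origin: centre of its outline at the underside, on the table; z up.
- square_tube: SECOND target: square steel tube offcut standing on end, 55 x 55 outside, wall 6, open square hole from top to bottom, 60 high. It is the only square piece with a hole; point over the middle of the hole. Sizes in mm. Loose on the table. Origin: centre of its outline at the underside, on the table; z up.
- round_bar: bystander: solid round steel bar standing on end, diameter 40, 70 high. Sizes in mm. Loose on the table. Origin: centre of its outline at the underside, on the table; z up.
- round_tube: bystander: round steel tube standing on end, outside diameter 48, wall 6, 60 high. Sizes in mm. Loose on the table. Origin: centre of its outline at the underside, on the table; z up.
- square_bar: bystander: solid square steel bar standing on end, 45 x 45, 58 high. Sizes in mm. Loose on the table. Origin: centre of its outline at the underside, on the table; z up.
- flat_bar: bystander: flat steel bar standing on end, 20 (its x) x 60 (its y), 65 high. Sizes in mm. Loose on the table. Origin: centre of its outline at the underside, on the table; z up.
- angle_piece: bystander: L-shaped angle-iron offcut standing on end, 50 x 50 legs 6 thick, 55 high. Sizes in mm. Loose on the table. Origin: centre of its outline at the underside, on the table; z up.
- channel_piece: bystander: U-shaped channel offcut standing on end, 30 (its x) x 50 (its y), 6 thick, 60 high. Sizes in mm. Loose on the table. Origin: centre of its outline at the underside, on the table; z up.
- plunger_top (a point): top centre of the tally plunger's black mushroom head, 44 mm in diameter with a flat crown 24 mm across, on a grey steel box 100 x 100 x 45 mm high fixed to the table at its left part. The top is 75 mm above the table when the plunger is up and moves down with it.
- plunger (a joint): travel of the tally plunger in m: 0 fully up, 0.012 fully down against its stop. Pushed straight down it yields at about 4 N and stays where it is left (no spring). It starts 0 to 2 mm down.
There are look-alikes about, which are no part of the job. Of the things that look like the part that bears plunger_top, take the one that is farthest to the robot's right at the start.

How it is judged:
By the outcome, as a careful person would: the job done as asked, in the order asked, and still so for the second after the job is handed in, with the robot touching nothing.
It also fails if it takes over 51 s, if anything falls off the work surface, if the arm or the gripper's body presses on something with over 40 N, if the wrist force passes 120 N, or if a joint passes its speed limit or range.

## Working session

There is one attempt and no reset: what is moved stays moved. The work goes in short steps, Python scripts to look and compute and a shell command to move; the robot and the scene stay as the last step left them, time stands still between calls to the robot, and variables do not carry over. Pictures are saved under pics/ and viewed, and the job is handed in when it is done.

```bash
mkdir -p pics; ls; cat > h.py <<'E'
import numpy as np,cv2
from station import r
def ray(c,u,v,z):
    R=np.array(c["R"]);t=np.array(c["t"]);o=-R.T@t
    d=R.T@np.array([(u-c["cx"])/c["fx"],(v-c["cy"])/c["fy"],1]);return o+d*(z-o[2])/d[2]
def proj(c,X):
    p=np.array(c["R"])@np.array(X)+np.array(c["t"]);return c["fx"]*p[0]/p[2]+c["cx"],c["fy"]*p[1]/p[2]+c["cy"]
E
python3 - <<'E'
from h import *
for n in("top","scene"):
    c=r.capture(n);cv2.imwrite(f"pics/{n}0.png",cv2.resize(c["img"],(800,600),interpolation=cv2.INTER_CUBIC))
    print(n,-np.array(c["R"]).T@c["t"],c["R"],c["fx"])
    np.save(n+".npy",c,allow_pickle=True)
s=r.sense();print(s)
E
```

```text
pics
top [0.31072479 0.1430662  1.52651758] [[-0.02774161 -0.99935958 -0.02260171]
 [-0.99715104  0.02925275 -0.06952749]
 [ 0.07014412  0.02060851 -0.99732397]] 492.7545393478809
scene [ 1.34817577 -0.38205183  0.76298485] [[ 0.49601759  0.86816003  0.01627   ]
 [ 0.46509116 -0.24981055 -0.84928493]
 [-0.73325082  0.4288273  -0.52768398]] 407.2758506060268
{'time_s': 0.1, 'joints': array([-6.02395829e+01,  2.20877007e+01,  3.86709739e-01, -2.44535015e-02,
       -6.84110364e+01, -1.48164406e+01]), 'joint_velocities': array([-0.00704898, -0.10944334,  0.20961995,  0.10424009, -0.00153662,
        0.06276507]), 'effort': array([-4.07638636e-04, -3.91688669e+01,  1.87935019e+01,  4.23190668e+00,
        1.34429347e-02, -7.03454907e-05]), 'tcp_pos': array([ 0.16104191, -0.60333543,  0.22155092]), 'ee_rot': array([[-9.66218984e-01, -2.57721718e-01, -6.26006120e-04],
       [-2.57722452e-01,  9.66217134e-01,  1.89432566e-03],
       [ 1.16648975e-04,  1.99166925e-03, -9.99998010e-01]]), 'wrist_force': array([-0.06076475, -1.11801118, -0.37047581]), 'moment': array([ 0.01296827, -0.01711918,  0.00062531]), 'gripper_width': 0.998221763483511}
```

View pics/top0.png

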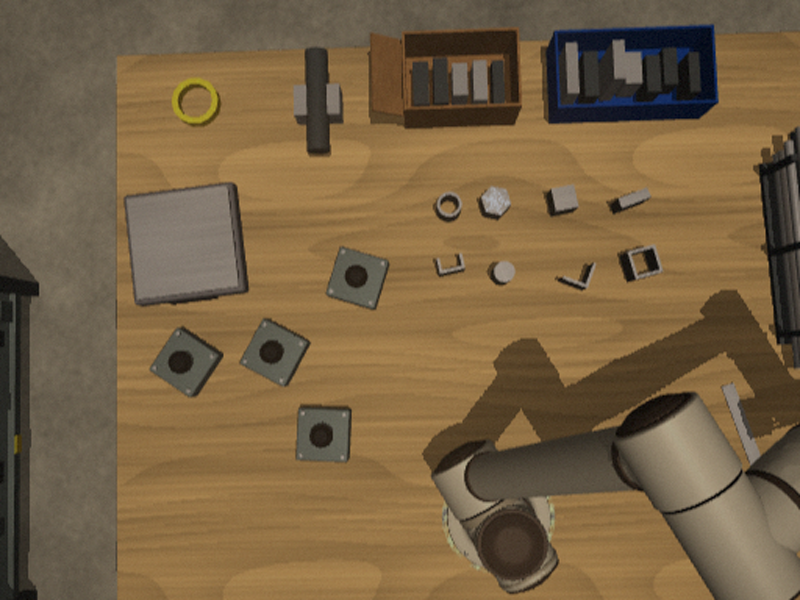

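View pics/scene0.png

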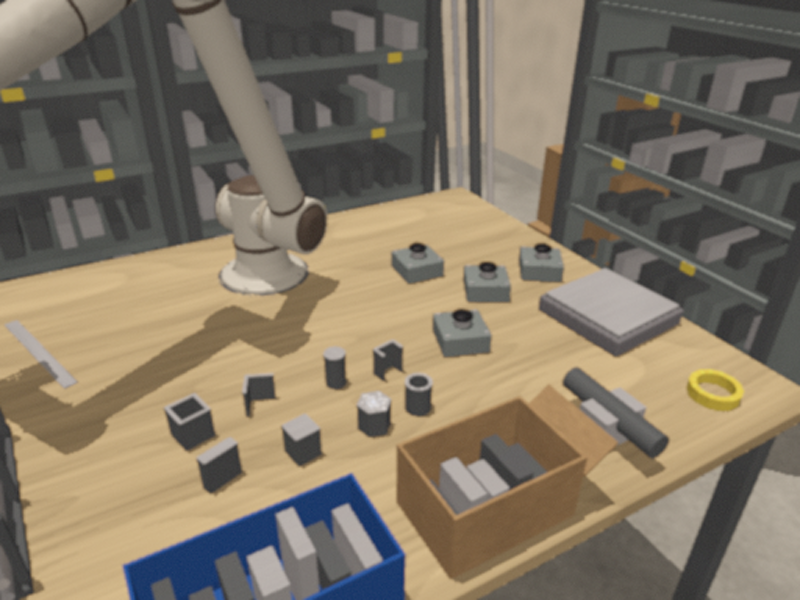

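The top view shows the pieces in two rows: hex bar at (495,201), square tube at (640,263), and four plunger boxes at (356,276), (271,352), (180,361) and (321,435). Next I'll measure them.

```bash
python3 - <<'E'
from h import *
c=np.load("top.npy",allow_pickle=True).item();s=np.load("scene.npy",allow_pickle=True).item()
k=1.5625
for n,u,v,z in[("hex",495,201,.055),("sqt",640,263,.06),("rt",449,206,.06),("sb",563,199,.058),("fb",631,199,.065),("ch",450,264,.06),("rb",503,271,.07),("an",576,275,.055),("pA",356,276,.074),("pB",271,352,.074),("pC",180,361,.074),("pD",321,435,.074),("base",513,542,.3)]:
    X=ray(c,u/k,v/k,z);print(n,X.round(3),"scene800:",np.round(np.array(proj(s,X))*k,1))
def crop(c,u,v,w,f):
    i=c["img"];u,v=int(u/k),int(v/k);return cv2.resize(i[v-w:v+w,u-w:u+w],(f*2*w,)*2,interpolation=cv2.INTER_CUBIC),u-w,v-w
a=[crop(c,*p,20,10) for p in((495,201),(640,263))]; print([x[1:] for x in a])
b=[crop(s,*p,25,8) for p in((374,410),(190,415))]; print([x[1:] for x in b])
m=np.vstack([np.hstack([x[0] for x in a]),np.hstack([x[0] for x in b])])
cv2.imwrite("pics/crop.png",cv2.resize(m,(600,600)))
E
```

```text
hex [ 0.609 -0.011  0.055] scene800: [373.2 400.4]
sqt [ 0.48  -0.281  0.06 ] scene800: [191.5 404.5]
rt [0.602 0.078 0.06 ] scene800: [416.4 379.6]
sb [ 0.608 -0.141  0.058] scene800: [300.5 424.3]
fb [ 0.603 -0.269  0.065] scene800: [219.5 446.6]
ch [0.489 0.08  0.06 ] scene800: [386.9 346.3]
rb [ 0.472 -0.02   0.07 ] scene800: [334.4 352.1]
an [ 0.461 -0.16   0.055] scene800: [259.1 378.5]
pA [0.47  0.26  0.074] scene800: [460.9 310.9]
pB [0.331 0.424 0.074] scene800: [486.5 263.6]
pC [0.318 0.597 0.074] scene800: [541.9 245.4]
pD [0.173 0.332 0.074] scene800: [416.9 244.5]
base [0.021 0.006 0.3  ] scene800: [255.1 155.1]
[(296, 108), (389, 148)]
[(214, 237), (96, 240)]
```

View pics/crop.png

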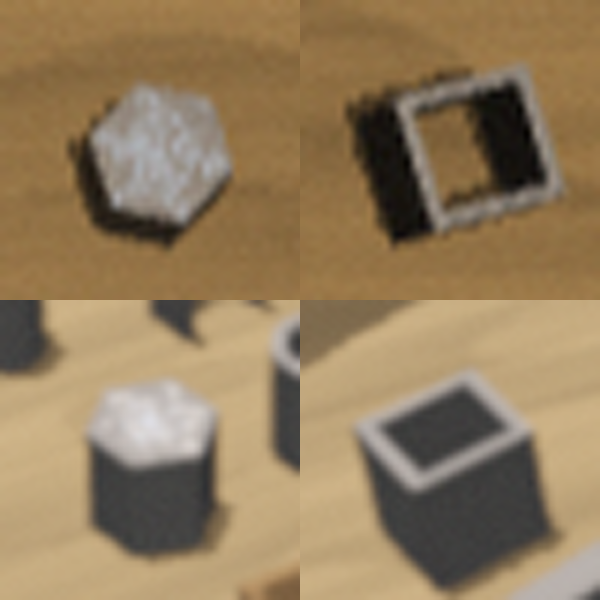

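The crops show the hexagon's top centred at (161,154), and the square tube's rim centred at (480,148) with its hole at the top. I'll triangulate both from the two views, along with the plunger's dark head.

```bash
python3 - <<'E'
from h import *
c=np.load("top.npy",allow_pickle=True).item();s=np.load("scene.npy",allow_pickle=True).item()
for n,t,sc,z in(("hex",(317.0,128.0),(239,257.2),.055),("sqt",(412.5,167.2),(119.4,261.2),.06)):
    print(n,ray(c,*t,z),ray(s,*sc,z))
out=[]
for cc,(u,v),w in((c,(228,177),24),(s,(295,203),24)):
    i=cc["img"][v-w:v+w,u-w:u+w]; out.append(cv2.resize(i,(400,400),interpolation=cv2.INTER_CUBIC)); 
    print(u-w,v-w)
g=cv2.cvtColor(c["img"],cv2.COLOR_BGR2HSV)
m=((c["img"].max(2)<75)).astype(np.uint8);n,l,st,ce=cv2.connectedComponentsWithStats(m[160:195,210:245])
for q in range(1,n):print(st[q],ce[q]+[210,160],ray(c,*(ce[q]+[210,160]),.072))
cv2.imwrite("pics/pl.png",np.hstack(out))
E
```

```text
hex [ 0.61133578 -0.01146603  0.055     ] [ 0.61293015 -0.01222548  0.055     ]
sqt [ 0.48319197 -0.28990053  0.06      ] [ 0.48516963 -0.29045736  0.06      ]
204 153
271 179
[ 10   9  16  16 179] [227.53631285 176.31284916] [0.47126523 0.26062352 0.072     ]
[ 0 21  1  1  1] [210. 181.] [0.4588432 0.3131344 0.072    ]
[30 21  5 14 17] [242.35294118 187.41176471] [0.43687011 0.21741817 0.072     ]
[ 2 29  1  1  1] [212. 189.] [0.43481667 0.30768722 0.072     ]
[ 4 30  2  1  2] [214.5 190. ] [0.4316197  0.30031721 0.072     ]
[ 7 31  2  1  2] [217.5 191. ] [0.42838051 0.29146505 0.072     ]
[10 32  1  1  1] [220. 192.] [0.4251869  0.28410317 0.072     ]
[14 33  2  1  2] [224.5 193. ] [0.42182018 0.27080642 0.072     ]
[17 34  2  1  2] [227.5 194. ] [0.41858659 0.26197036 0.072     ]
```

View pics/pl.png

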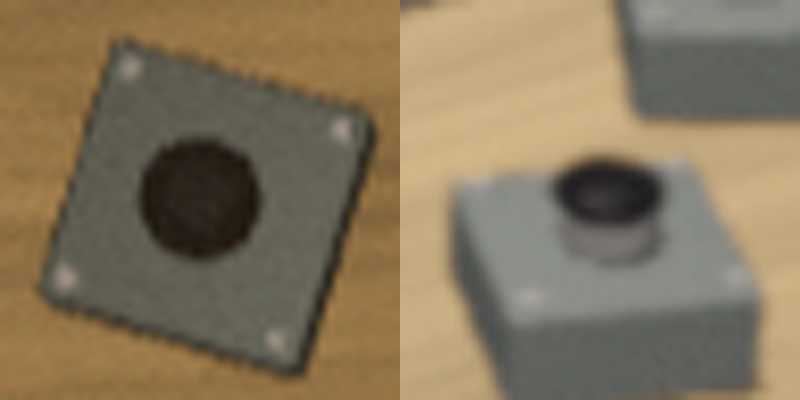

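```bash
cat > go.py <<'E'
import sys
from h import *
T=np.array([float(a) for a in sys.argv[1:4]]);s=r.sense();R=np.array(s["ee_rot"])
print("t",s["time_s"],"tcp",np.round(s["tcp_pos"],4),"z",R[:,2].round(4),"F",np.round(s["wrist_force"],1),"w",round(s["gripper_width"],3))
print("need in tool units",((R.T@(T-s["tcp_pos"]))/.1).round(3))
E
python3 -m crank '[[1,[-0.15,0.12,0],[0,0,0]],[1,[-0.3,0.23,0],[0,0,0]],[1,[-0.3,0.23,0],[0,0,0]],[1,[-0.3,0.23,0],[0,0,0]],[1,[-0.3,0.23,0],[0,0,0]],[1,[-0.3,0.23,0],[0,0,0]],[1,[-0.3,0.23,0],[0,0,0]],[1,[-0.3,0.23,0],[0,0,0]]]'
python3 go.py .612 -.012 .225
```

```text
time_s: 0.9
tcp_pos: [0.3344, -0.3772, 0.2223]
ee_rot: [[-0.966, -0.258, -0.0], [-0.258, 0.966, 0.0], [0.0, 0.001, -1.0]]
wrist_force: [1.1, -0.4, 0.5]
gripper_width: 0.356
t 0.9 tcp [ 0.3344 -0.3772  0.2223] z [-4.e-04  5.e-04 -1.e+00] F [ 1.1 -0.4  0.5] w 0.356
need in tool units [-3.623  2.813 -0.027]
```

```bash
python3 -m crank '[[1,[-0.3,0.23,0],[0,0,0]],[1,[-0.3,0.23,0],[0,0,0]],[1,[-0.3,0.23,0],[0,0,0]],[1,[-0.3,0.23,0],[0,0,0]],[1,[-0.3,0.23,0],[0,0,0]],[1,[-0.3,0.23,0],[0,0,0]],[1,[-0.3,0.23,0],[0,0,0]],[1,[-0.3,0.23,0],[0,0,0]]]' | head -2
python3 -m crank '[[1,[-0.3,0.24,0],[0,0,0]],[1,[-0.3,0.24,0],[0,0,0]],[1,[-0.3,0.24,0],[0,0,0]],[1,[-0.2,0.16,0],[0,0,0]],[1,[-0.12,0.09,0],[0,0,0]],[1,[0,0,0],[0,0,0]],[1,[0,0,0],[0,0,0]],[1,[0,0,0],[0,0,0]]]' | head -2
python3 go.py .612 -.012 .225
```

```text
time_s: 1.7
tcp_pos: [0.5188, -0.1376, 0.2222]
time_s: 2.5
tcp_pos: [0.6106, -0.0148, 0.2226]
t 2.5 tcp [ 0.6106 -0.0148  0.2226] z [-4.e-04 -1.e-04 -1.e+00] F [-0.6  0.5  0.1] w 0.004
need in tool units [-0.021  0.024 -0.024]
```

```bash
python3 -m crank '[[1,[-0.02,0.025,0.1],[0,0,0]],[1,[0,0,0.25],[0,0,0]],[1,[0,0,0.3],[0,0,0]],[1,[0,0,0.3],[0,0,0]],[1,[0,0,0.2],[0,0,0]],[1,[0,0,0.15],[0,0,0]],[1,[0,0,0.075],[0,0,0]],[1,[0,0,0],[0,0,0]]]' | head -2
python3 go.py .612 -.012 .085
python3 - <<'E'
from h import *
c=r.capture("scene");cv2.imwrite("pics/hexhov.png",cv2.resize(c["img"][180:310,150:320],(680,520),interpolation=cv2.INTER_CUBIC))
E
```

```text
time_s: 3.3
tcp_pos: [0.6116, -0.0114, 0.0838]
t 3.3 tcp [ 0.6116 -0.0114  0.0838] z [-2.6e-03 -4.0e-04 -1.0e+00] F [-0.1 -0.6 -0. ] w 0.002
need in tool units [-0.003 -0.007 -0.012]
```

View pics/hexhov.png

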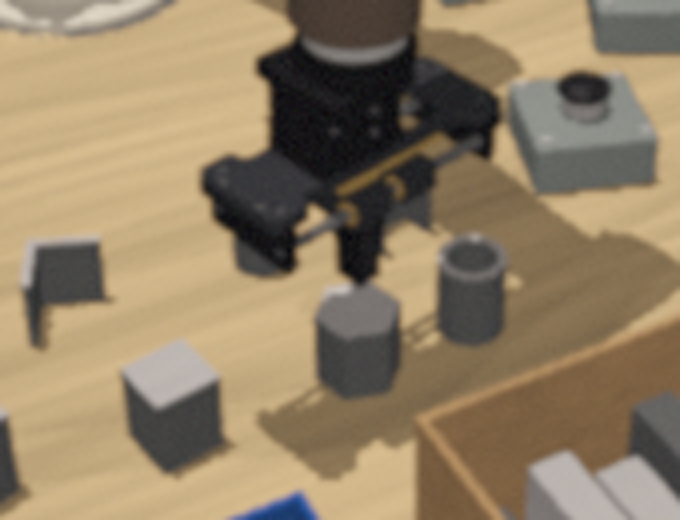

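The fingertips at (360,282) hang just above the hexagon's top centre (358,315), with the neighbours clear. I'll hold about 2 s, then rise.

```bash
python3 -m crank '[[1,[0,0,-0.01],[0,0,0]],[1,[0,0,0],[0,0,0]],[1,[0,0,0],[0,0,0]],[1,[0,0,0],[0,0,0]],[1,[0,0,0],[0,0,0]],[1,[0,0,0],[0,0,0]],[1,[0,0,0],[0,0,0]],[1,[0,0,0],[0,0,0]]]' | head -2
python3 -m crank '[[1,[0,0,0],[0,0,0]],[1,[0,0,0],[0,0,0]],[1,[0,0,0],[0,0,0]],[1,[0,0,0],[0,0,0]],[1,[0,0,0],[0,0,0]],[1,[0,0,0],[0,0,0]],[1,[0,0,0],[0,0,0]],[1,[0,0,0],[0,0,0]]]' | head -2
python3 -m crank '[[1,[0,0,0],[0,0,0]],[1,[0,0,0],[0,0,0]],[1,[0,0,0],[0,0,0]],[1,[0,0,0],[0,0,0]],[1,[0,0,0],[0,0,0]]]' | head -2
python3 -m crank '[[1,[0,0,-0.15],[0,0,0]],[1,[0,0,-0.3],[0,0,0]],[1,[0,0,-0.3],[0,0,0]],[1,[0,0,-0.3],[0,0,0]],[1,[0,0,-0.3],[0,0,0]],[1,[0,0,-0.15],[0,0,0]],[1,[0,0,0],[0,0,0]]]' | head -2
python3 go.py .484 -.290 .225
```

```text
time_s: 4.15
tcp_pos: [0.6125, -0.0109, 0.086]
time_s: 4.95
tcp_pos: [0.6126, -0.0109, 0.0861]
time_s: 5.45
tcp_pos: [0.6125, -0.0109, 0.086]
time_s: 6.15
tcp_pos: [0.6139, -0.0108, 0.2391]
t 6.15 tcp [ 0.6139 -0.0108  0.2391] z [ 6.2e-03  9.0e-04 -1.0e+00] F [ 0.4 -0.7 -0.3] w 0.003
need in tool units [ 1.976 -2.362  0.131]
```

```bash
python3 -m crank '[[1,[0.12,-0.14,0],[0,0,0]],[1,[0.25,-0.3,0],[0,0,0]],[1,[0.25,-0.3,0],[0,0,0]],[1,[0.25,-0.3,0],[0,0,0]],[1,[0.25,-0.3,0],[0,0,0]],[1,[0.25,-0.3,0],[0,0,0]],[1,[0.25,-0.3,0],[0,0,0]],[1,[0.2,-0.24,0],[0,0,0]]]' | head -2
python3 -m crank '[[1,[0.1,-0.12,0],[0,0,0]],[1,[0.06,-0.06,0],[0,0,0]],[1,[0,0,0],[0,0,0]],[1,[0,0,0],[0,0,0]]]' | head -2
python3 go.py .484 -.290 .09
```

```text
time_s: 6.95
tcp_pos: [0.4902, -0.2703, 0.2342]
time_s: 7.35
tcp_pos: [0.4823, -0.2894, 0.2357]
t 7.35 tcp [ 0.4823 -0.2894  0.2357] z [-4.e-04  4.e-04 -1.e+00] F [ 0.7 -0.8  0.4] w 0.008
need in tool units [-0.015 -0.011  1.457]
```

```bash
python3 -m crank '[[1,[-0.015,-0.01,0.15],[0,0,0]],[1,[0,0,0.3],[0,0,0]],[1,[0,0,0.3],[0,0,0]],[1,[0,0,0.3],[0,0,0]],[1,[0,0,0.2],[0,0,0]],[1,[0,0,0.15],[0,0,0]],[1,[0,0,0.05],[0,0,0]],[1,[0,0,0],[0,0,0]]]' | head -2
python3 go.py .484 -.29 .09
python3 - <<'E'
from h import *
c=r.capture("scene");cv2.imwrite("pics/sqhov.png",cv2.resize(c["img"][180:310,50:220],(680,520),interpolation=cv2.INTER_CUBIC))
E
```

```text
time_s: 8.15
tcp_pos: [0.4841, -0.2897, 0.0905]
t 8.15 tcp [ 0.4841 -0.2897  0.0905] z [-1.3e-03  4.0e-04 -1.0e+00] F [-0.6 -0.  -0.1] w 0.006
need in tool units [ 0.001 -0.003  0.005]
```

View pics/sqhov.png

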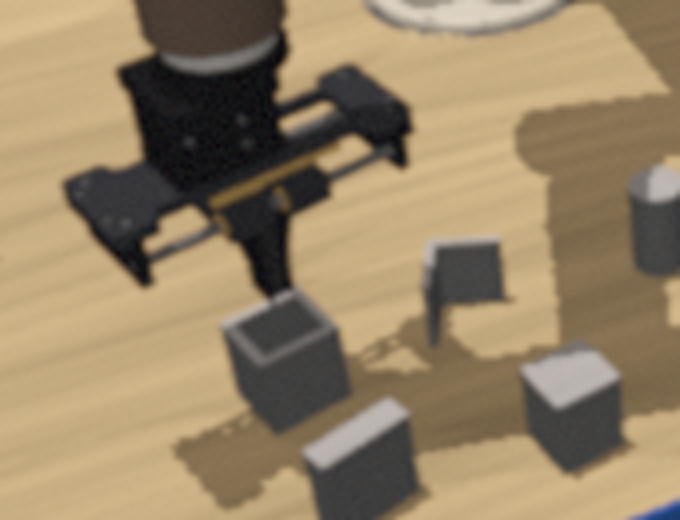

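The fingertips (275,293) hang just above the middle of the tube's hole (280,327). I'll hold, then rise.

```bash
python3 -m crank '[[1,[0,0,0],[0,0,0]],[1,[0,0,0],[0,0,0]],[1,[0,0,0],[0,0,0]],[1,[0,0,0],[0,0,0]],[1,[0,0,0],[0,0,0]],[1,[0,0,0],[0,0,0]],[1,[0,0,0],[0,0,0]],[1,[0,0,0],[0,0,0]]]' | head -2
python3 -m crank '[[1,[0,0,0],[0,0,0]],[1,[0,0,0],[0,0,0]],[1,[0,0,0],[0,0,0]],[1,[0,0,0],[0,0,0]],[1,[0,0,0],[0,0,0]],[1,[0,0,0],[0,0,0]],[1,[0,0,0],[0,0,0]],[1,[0,0,0],[0,0,0]]]' | head -2
python3 -m crank '[[1,[0,0,0],[0,0,0]],[1,[0,0,0],[0,0,0]],[1,[0,0,0],[0,0,0]],[1,[0,0,0],[0,0,0]],[1,[0,0,0],[0,0,0]]]' | head -2
python3 -m crank '[[1,[0,0,-0.15],[0,0,0]],[1,[0,0,-0.3],[0,0,0]],[1,[0,0,-0.3],[0,0,0]],[1,[0,0,-0.3],[0,0,0]],[1,[0,0,-0.3],[0,0,0]],[1,[0,0,-0.15],[0,0,0]],[1,[0,0,0],[0,0,0]]]' | head -2
python3 go.py .4713 .2606 .24
```

```text
time_s: 9.0
tcp_pos: [0.4838, -0.2906, 0.091]
time_s: 9.8
tcp_pos: [0.4838, -0.2905, 0.091]
time_s: 10.3
tcp_pos: [0.4838, -0.2906, 0.0911]
time_s: 11.0
tcp_pos: [0.485, -0.2911, 0.2439]
t 11.0 tcp [ 0.485  -0.2911  0.2439] z [ 0.0057 -0.0021 -1.    ] F [ 0.2 -0.3 -0.5] w 0.006
need in tool units [-1.291  5.365  0.027]
```

```bash
python3 -m crank '[[1,[-0.05,0.2,0],[0,0,0]],[1,[-0.09,0.38,0],[0,0,0]],[1,[-0.09,0.38,0],[0,0,0]],[1,[-0.09,0.38,0],[0,0,0]],[1,[-0.09,0.38,0],[0,0,0]],[1,[-0.09,0.38,0],[0,0,0]],[1,[-0.09,0.38,0],[0,0,0]],[1,[-0.09,0.38,0],[0,0,0]]]' | head -2
python3 -m crank '[[1,[-0.09,0.38,0],[0,0,0]],[1,[-0.09,0.38,0],[0,0,0]],[1,[-0.09,0.38,0],[0,0,0]],[1,[-0.09,0.38,0],[0,0,0]],[1,[-0.09,0.38,0],[0,0,0]],[1,[-0.09,0.38,0],[0,0,0]],[1,[-0.06,0.22,0],[0,0,0]],[1,[0,0,0],[0,0,0]]]' | head -2
python3 -m crank '[[1,[0,0,0],[0,0,0]],[1,[0,0,0],[0,0,0]],[1,[0,0,0],[0,0,0]]]' | head -2
python3 go.py .4713 .2606 .08
```

```text
time_s: 11.8
tcp_pos: [0.4747, 0.0047, 0.2397]
time_s: 12.6
tcp_pos: [0.4686, 0.2625, 0.239]
time_s: 12.9
tcp_pos: [0.4692, 0.2592, 0.2409]
t 12.9 tcp [0.4692 0.2592 0.2409] z [-4.e-04 -3.e-04 -1.e+00] F [-0.3 -0.  -0. ] w 0.004
need in tool units [-0.024  0.008  1.609]
```

```bash
python3 -m crank '[[1,[-0.025,0.01,0.15],[0,0,0]],[1,[0,0,0.3],[0,0,0]],[1,[0,0,0.3],[0,0,0]],[1,[0,0,0.3],[0,0,0]],[1,[0,0,0.25],[0,0,0]],[1,[0,0,0.15],[0,0,0]],[1,[0,0,0.08],[0,0,0]],[1,[0,0,0],[0,0,0]]]' | head -2
python3 go.py .4713 .2606 .063
python3 - <<'E'
from h import *
c=r.capture("scene");cv2.imwrite("pics/plhov.png",cv2.resize(c["img"][140:260,220:380],(640,480),interpolation=cv2.INTER_CUBIC))
E
```

```text
time_s: 13.7
tcp_pos: [0.4712, 0.261, 0.0873]
t 13.7 tcp [0.4712 0.261  0.0873] z [-0.0014 -0.0013 -1.    ] F [-0.9 -0.1 -0.3] w 0.005
need in tool units [-0.    -0.004  0.243]
```

View pics/plhov.png

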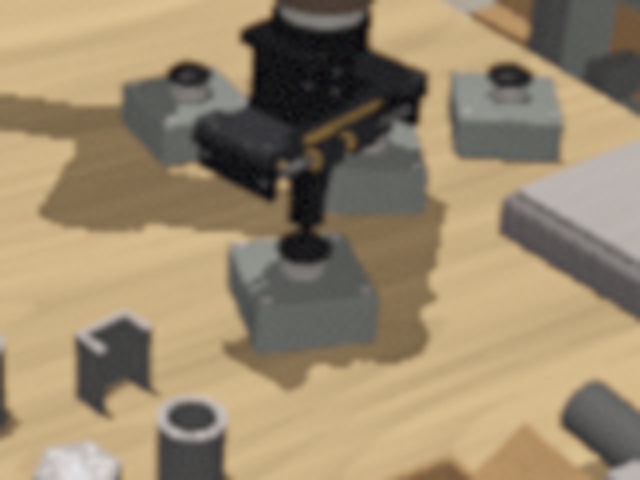

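The fingertips (307,225) are centred above the black head (305,248). I'll push in small steps and watch the force.

```bash
python3 -m crank '[[1,[0,0,0.05],[0,0,0]],[1,[0,0,0.05],[0,0,0]],[1,[0,0,0.03],[0,0,0]],[1,[0,0,0.02],[0,0,0]],[1,[0,0,0.02],[0,0,0]],[1,[0,0,0.02],[0,0,0]],[1,[0,0,0],[0,0,0]],[1,[0,0,0],[0,0,0]]]'
python3 go.py .4713 .2606 .063
```

```text
time_s: 14.55
tcp_pos: [0.4714, 0.2619, 0.069]
ee_rot: [[-0.966, -0.258, -0.0], [-0.258, 0.966, -0.0], [0.0, -0.0, -1.0]]
wrist_force: [0.6, -0.3, 2.8]
gripper_width: 0.008
t 14.55 tcp [0.4714 0.2619 0.069 ] z [-1.e-04 -0.e+00 -1.e+00] F [ 0.6 -0.3  2.8] w 0.008
need in tool units [ 0.004 -0.012  0.06 ]
```

```bash
python3 -m crank '[[1,[0,0,0.02],[0,0,0]],[1,[0,0,0.02],[0,0,0]],[1,[0,0,0.02],[0,0,0]],[1,[0,0,0],[0,0,0]],[1,[0,0,0],[0,0,0]]]'
python3 -m crank '[[1,[0,0,0.01],[0,0,0]],[1,[0,0,0],[0,0,0]],[1,[0,0,0],[0,0,0]]]'
```

```text
time_s: 15.05
tcp_pos: [0.4714, 0.2619, 0.0634]
ee_rot: [[-0.966, -0.258, 0.0], [-0.258, 0.966, -0.0], [-0.0, -0.0, -1.0]]
wrist_force: [-2.8, -0.6, 6.3]
gripper_width: 0.003
time_s: 15.35
tcp_pos: [0.4714, 0.2619, 0.0633]
ee_rot: [[-0.966, -0.258, 0.0], [-0.258, 0.966, -0.0], [-0.0, -0.0, -1.0]]
wrist_force: [-5.2, -1.1, 11.5]
gripper_width: 0.001
```

```bash
python3 -m crank '[[1,[0,0,0.01],[0,0,0]],[1,[0,0,0.01],[0,0,0]],[1,[0,0,0],[0,0,0]],[1,[0,0,0],[0,0,0]]]'
```

```text
time_s: 15.75
tcp_pos: [0.4716, 0.262, 0.0632]
ee_rot: [[-0.966, -0.259, 0.001], [-0.259, 0.966, -0.0], [-0.001, -0.0, -1.0]]
wrist_force: [-8.7, -2.2, 22.5]
gripper_width: 0.005
```

The plunger is hard on its stop: 22 N with no further travel. I'll back off straight up.

```bash
python3 -m crank '[[1,[0,0,-0.05],[0,0,0]],[1,[0,0,-0.15],[0,0,0]],[1,[0,0,-0.3],[0,0,0]],[1,[0,0,-0.3],[0,0,0]],[1,[0,0,-0.3],[0,0,0]],[1,[0,0,-0.3],[0,0,0]],[1,[0,0,-0.1],[0,0,0]],[1,[0,0,0],[0,0,0]]]'
python3 -m crank '[[1,[0,0,0],[0,0,0]],[1,[0,0,0],[0,0,0]],[1,[0,0,0],[0,0,0]],[1,[0,0,0],[0,0,0]]]'|head -2
python3 - <<'E'
from h import *
c=r.capture("scene");o=np.load("scene.npy",allow_pickle=True).item()
cv2.imwrite("pics/end.png",np.hstack([cv2.resize(q["img"][180:310,80:340],(400,200)) for q in(o,c)]))
cv2.imwrite("pics/endp.png",np.hstack([cv2.resize(q["img"][185:235,265:325],(400,334),interpolation=cv2.INTER_CUBIC) for q in(o,c)]))
E
```

```text
time_s: 16.55
tcp_pos: [0.4721, 0.2626, 0.211]
ee_rot: [[-0.966, -0.258, 0.002], [-0.258, 0.966, 0.003], [-0.003, 0.002, -1.0]]
wrist_force: [-0.5, -0.1, -0.4]
gripper_width: 0.006
time_s: 16.95
tcp_pos: [0.4712, 0.2617, 0.209]
```

View pics/end.png

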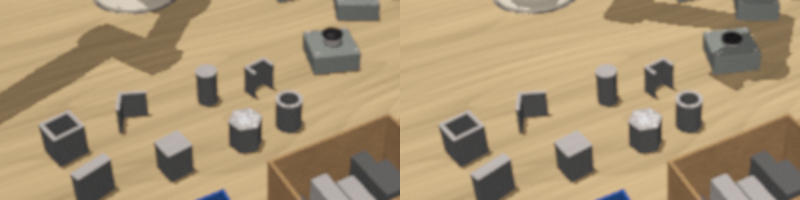

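View pics/endp.png

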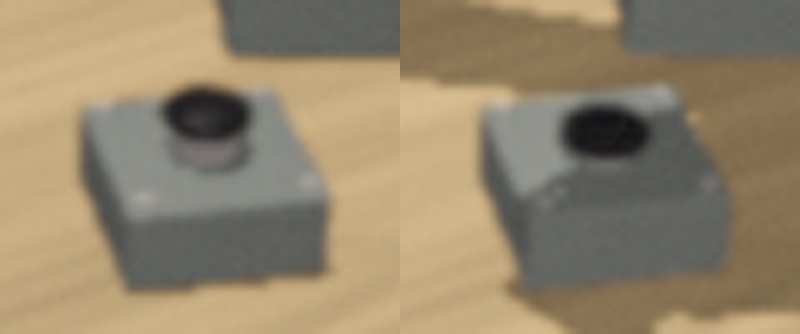

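The before/after pictures show every offcut in the same place. The plunger head has sunk from (205,112) to (605-400,132), so it is down and has stayed down.

```bash
python3 -c "
from station import r
print(r.finish_job())"
```

```text
the job is handed in; nothing more can be done
None
```

The job is done and handed in at about 17 s of the 51 s allowed. I pointed at the hex bar, then the square tube, then pushed the plunger fully down and backed off.

- **Hex bar:** the fingertips held for about 2.1 s at [0.6125, -0.011, 0.086], 31 mm above its top.
- **Square tube:** the fingertips held for about 2.1 s at [0.484, -0.2905, 0.091], 31 mm above the middle of its hole.
- **Other offcuts:** the recorded heights between targets were 0.22–0.24 m, about 15 cm or more above the offcuts.
- **Plunger:** I took the rightmost of the four boxes, at about [0.471, 0.261]. It stopped at z = 0.063, which matches full travel, and took 22 N with no further movement. I then rose to 0.21 m.

In the last scene picture the plunger is still down, every offcut looks unmoved, and nothing touches the robot. None of the checks failed. The two cameras agreed on both target positions to about 2 mm. The fingertips met the plunger about 1.3 mm off its measured centre, well within the 24 mm crown.

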